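# Compare a cast tread coupon with the reference in a bench polariscope

## Robot

A 6-joint arm with a two-finger parallel gripper is mounted at the origin on the work surface. World frame = base frame: x ahead of the robot, y to its left, z up, the work surface at z = 0. Lengths are in m, angles in degrees, forces in N, time in s.
With the tool pointing down it reaches from about 0.35 to 0.875 m from the base axis. Payload 4.2 kg.
Tool frame: the origin (TCP) lies midway between the tips of the shut fingers; the grasp point (between the pads) lies 19 mm behind it; y points along the fingers, z is the direction in which the jaws open and shut, and the axes are right-handed (so a half turn about y gives the same grasp; the last joint's range is limited). The gripper opens to 87 mm and grips with 3 to 60 N. Pads are 19 mm wide; open, the fingers measure 117 mm over their backs; the gripper's body (75 mm by 190 mm) begins 51 mm behind the grasp point.
Start: joints at [-48.438, 22.042, 0.453, 0, -68.411, -14.817], TCP at [0.281, -0.558, 0.223] pointing down, gripper open.
Joint ranges: [-179.83, 179.83], [-69.29, 118.12], [-61.27, 80.66], [-181.25, 117.63], [-171.15, -9.14], [-177.46, 177.46]. Speed limits (degrees/s): [159.86, 159.86, 180, 180, 180, 180].

## Interface

Orientations are given as [roll, pitch, yaw] about the fixed x, y, z axes, in that order (R = Rz(yaw) Ry(pitch) Rx(roll)).
In Python, from workcell import env gives the robot as it stands. The module is installed in compiled form; this text tells all that it offers. Calls block until the motion is done:
- env.goto(position, orientation): joint-space move of the TCP to a pose.
- env.move_straight(position, rotation=None, rate=0.15, force_limit=None): straight line of the TCP; rotation=None keeps the orientation; rate is the mean speed in m/s. With force_limit (N) it stops when the force on the tool has changed by that much, and returns True; else False.
- env.set_joints(angles): joint-space move.
- env.gripper_to(opening, grasp_force=None): opening from 0.0 (shut) to 1.0 (fully open); grasp_force is the grip in N (None keeps the last); returns when the fingers have stopped.
- env.dwell(seconds).
- env.inverse_kinematics(position, orientation): joint angles nearest the present ones, or None.
- env.read_state(): the state.
- env.grab_frame(name): name is "scene" or "side" or "wrist"; returns a dict with "image" (480x640x3 uint8, blue, green, red), "fx", "fy", "cx", "cy" (pixels), "D" ([k1, k2, p1, p2, k3] as OpenCV has them; the pictures are not rectified), "position" and "orientation" of the camera in the world. Camera axes: x right, y up, looking along -z (the intrinsics and any distortion apply to the point x, -y, -z); pixel columns grow to the right and rows downward; lengths in m; the calibration is good to about 2 mm. A picture is of the moment at which its call begins. There is no depth.
A pose or a line that the arm cannot do raises env.Unreachable and nothing moves.
- env.close_job(): hands the job in, once; it reports no verdict.
Trained networks look in a picture, given as the dict that the camera call returned (one of the last four; its "shot" number tells which), for a name from the list of things; names that differ only in an ending like _2 or _b are one class to them, and where a whole thing is asked for, a point or a joint stands for the part that bears it (a point fixed in the world has none). Each returns a list of dicts, best first, with "score" (0 to 1); they miss things now and then, are a little off and sometimes report something else, mostly with a low value. They report only what shows in the picture. A call takes as long as a camera call. They do not tell look-alikes from the thing itself.
- env.search_frame(picture, thing): "xyz" ([x, y, z] in m, in world coordinates, good to about 4 mm: the middle of the surface that is visible of it).
- env.trace(picture, thing): "mask" (480x640 bool, what is visible of it).
The state is a dict: "clock": time; "joint_positions": joint angles; "qvel": joint speeds; "joint_torque": joint torques, N m; "position": TCP position; "tool_rot": TCP orientation; "force": force on the tool from outside, world axes, zero at the start; "wrist_torque": the same for the moment, N m; "opening": opening from 0.0 (shut) to 1.0 (fully open).
Only numpy, scipy, OpenCV 4.12 (cv2) and the standard library are available. Lean on these libraries where they do the work, as an engineer would, in place of code of your own. Each camera call takes 0.05 s, during which the arm holds its last target.

## Task

Check the new amber tread casting against the reference in the bench polariscope: first stand the green-capped reference coupon upright on the middle of the small raised stage, its clear faces square to the beam, set it down gently and let go; then pick up the red-capped amber coupon and hold it upright and still in the middle of the free half of the lit field, beside the reference and level with it, clear faces square to the beam and touching nothing but the fingers. The program finishes while still holding the amber coupon there. Grip both coupons by their frosted faces only, never touch the clear ones with the fingers, and leave everything else on the bench where it is.

Things in the scene. Friction and masses are not known exactly. Their poses are not given: they have to be found in the camera images.
- reference_mid (a point): centre (half-way up) of the reference coupon: a pale clear block, green top, upright on the tray. 22 x 28 x 60 mm (its x, y, z), 30 to 60 g. Its x axis runs through the two white FROSTED faces (22 mm apart, 28 mm wide: the only faces to grip), its y axis through the two CLEAR faces (28 mm apart; light passes here, no fingers), z up. A half turn makes no difference.
- sample_mid (a point): centre (half-way up) of the new coupon: an amber block, red top, upright on the tray. 22 x 28 x 60 mm (its x, y, z), 30 to 60 g. Its x axis runs through the two white FROSTED faces (22 mm apart, 28 mm wide: the only faces to grip), its y axis through the two CLEAR faces (28 mm apart; light passes here, no fingers), z up. A half turn makes no difference.
- tray: low slate-grey tray, fixed to the bench, 200 x 250 mm, floor 4 mm thick, rim 10 mm high; the three coupons stand on its floor at about 100 mm or more from one another. Origin: middle of its underside.
- polariscope: fixed to the bench; base 190 mm (its x) by 345 mm (its y), top 18 mm above the bench. Origin on the bench under mid light path. The beam runs along its y, 125 mm above the bench, from the lamp house (face at y = 106 mm) to the analyser window (face at y = -116 mm), both 186 mm tall, open above and between. Lit field: x -80 to 80 mm, 75 to 175 mm above the bench; stage in the +x half, -x half free.
- stage_top (a point): middle of the top of the stage: a black round plate of 38 mm diameter, 6 mm thick, on a 12 mm pillar, 95 mm above the bench, at x = +40 mm, y = 0 of the polariscope. A coupon centred on it has its centre 30 mm above this point. Axes as the polariscope's: y is the beam.
- free_field (a point): middle of the free half of the lit field, empty air at x = -40 mm, y = 0 of the polariscope, 125 mm above the bench: here the centre of the amber coupon is to be held. Axes as the polariscope's: y is the beam.
- dark_coupon: bystander on the tray: a charcoal coupon with a yellow top, same size as the others; leave it. Origin at the middle of its underside.
- pu_wheel: bystander: yellow-brown wheel lying flat, 100 mm diameter, 32 mm thick; origin at the middle of its underside
- nylon_wheel: bystander: ivory wheel lying flat, 80 mm diameter, 30 mm thick; origin at the middle of its underside
- grey_wheel: bystander: grey wheel lying flat, 75 mm diameter, 26 mm thick; origin at the middle of its underside
- bearing: bystander: steel ball bearing lying flat, 42 mm diameter, 13 mm thick; origin at the middle of its underside
- black_caster: bystander: caster with a black wheel, standing on its 60 x 60 mm plate, 68 mm tall; origin at the middle of its underside
- white_caster: bystander: caster with an ivory wheel, standing on its 60 x 60 mm plate, 68 mm tall; origin at the middle of its underside
- spanner: bystander: open spanner lying flat, 160 mm long; origin on its underside
Things that resemble listed ones, but are neither listed nor needed, are in the scene too. Leave any turquoise look-alike of the part that bears reference_mid alone.

How it is judged (in metres and radians):
On the way, in this order (a step that is already met when the one before it is completed fails the run):
1. the reference coupon stands upright in the middle of the stage, clear faces square to the beam, and is let go (horizontal distance between reference_mid and stage_top below 0.008 m and z of reference_mid in the frame of stage_top between 0.026 and 0.034 m and angle between reference_mid's own z axis and vertical below 0.08 rad and angle between the y axis of reference_mid and the y axis of polariscope, either way round below 0.15 rad and contact force between the fingers and reference below 0.05 N and linear speed of reference below 0.02 m/s), for 0.3 s.
2. then the amber coupon is lifted in the fingers, clear of the tray (contact force between the fingers and sample above 0.5 N and height (world z) of sample_mid above 0.06 m), for 0.2 s.
At the end, for the whole second after the job is handed in: the reference stands let go on the stage (8 mm, upright 0.08 rad, square to the beam 0.15 rad) and the amber coupon is held still in the fingers mid free half-field (12 mm across the beam, 20 along, 10 in height; upright 0.1 rad, square 0.15 rad), touching neither polariscope nor reference (all of step 1 and x of sample_mid in the frame of free_field between -0.012 and 0.012 m and y of sample_mid in the frame of free_field between -0.02 and 0.02 m and z of sample_mid in the frame of free_field between -0.01 and 0.01 m and angle between sample_mid's own z axis and vertical below 0.1 rad and angle between the y axis of sample_mid and the y axis of polariscope, either way round below 0.15 rad and contact force between the fingers and sample above 0.5 N and contact force between sample and polariscope below 0.05 N and contact force between sample and reference below 0.05 N and linear speed of sample below 0.02 m/s and angular speed of sample below 0.2 rad/s); the arm keeps its last pose, push and grip.
It fails at once if the fingers touch the reference or the amber coupon anywhere but on its frosted faces (the clear core or the coloured top) (contact force between the fingers and reference_c0 above 0.3 N or contact force between the fingers and reference_c1 above 0.3 N or contact force between the fingers and sample_c0 above 0.3 N or contact force between the fingers and sample_c1 above 0.3 N).
It fails at once if a coupon is dropped (falls freely by more than about 8 mm) ((contact force between the fingers and reference below 0.01 N and linear speed of reference above 0.4 m/s) or (contact force between the fingers and sample below 0.01 N and linear speed of sample above 0.4 m/s)).
It fails at once if a bystander is moved by more than 25 mm (distance of any of dark_coupon, pu_wheel, nylon_wheel, grey_wheel, bearing, black_caster, white_caster, spanner from where it was at the start of the episode above 0.025 m).
It also fails if it takes over 64 s, if anything falls off the work surface, if the arm or the gripper's body presses on something with over 40 N, if the wrist force passes 120 N, or if a joint passes its speed limit or range.

## Working session

There is one attempt and no reset: what is moved stays moved. The work goes in short steps, each a Python script; the robot and the scene stay as the last script left them, time stands still between calls to the robot, and variables do not carry over. Pictures are saved under pics/ and viewed, and the job is handed in when it is done.

```bash
ls; mkdir -p pics; python3 - <<'E'
from workcell import env
import cv2,json
s=env.read_state(); print({k:s[k] for k in('clock','position','tool_rot','opening')})
for n in('scene','side','wrist'):
    f=env.grab_frame(n); cv2.imwrite(f'pics/{n}0.png',f['image'])
    print(n,f['fx'],f['fy'],f['cx'],f['cy'],f['D'],f['position'],f['orientation'])
    for t in('reference_mid','sample_mid','tray','polariscope','stage_top','dark_coupon'):
        try: print(t,[(round(d['score'],2),[round(float(v),3) for v in d['xyz']]) for d in env.search_frame(f,t)])
        except Exception as e: print(t,e)
print(env.read_state()['clock'])
E
```

```text
pics
{'clock': 0.0, 'position': array([ 0.28099126, -0.55759707,  0.22145006]), 'tool_rot': array([-8.98747347e+01,  6.57533568e-03,  2.67349720e+01]), 'opening': 0.9977048999679845}
scene 460.3442742791409 460.3442742791409 321.04047148635266 241.98228727918482 [-0.0016014  0.         0.         0.         0.       ] [1.25143614 0.53599268 0.80235877] [ 51.83545161  -0.52509016 127.51492676]
reference_mid [(0.68, [0.669, -0.14, 0.042]), (0.54, [0.559, -0.26, 0.04]), (0.26, [0.32, 0.416, 0.018])]
sample_mid [(0.64, [0.436, -0.314, 0.04])]
tray [(0.95, [0.507, -0.238, 0.012]), (0.17, [0.434, 0.546, 0.009])]
polariscope [(0.79, [0.607, 0.284, 0.1])]
stage_top [(0.89, [0.604, 0.284, 0.095])]
dark_coupon []
side 557.2377780443247 557.2377780443247 316.26113345618586 248.3517108644075 [-0.08260031  0.          0.          0.          0.        ] [-0.22801321  0.78809872  1.21507372] [  43.93682736   -0.89340687 -134.49560781]
reference_mid [(0.61, [0.543, -0.265, 0.046]), (0.47, [0.657, -0.14, 0.039])]
sample_mid [(0.6, [0.423, -0.31, 0.047]), (0.51, [0.455, -0.15, 0.042])]
tray [(0.96, [0.493, -0.247, 0.004])]
polariscope [(0.83, [0.532, 0.272, 0.093])]
stage_top [(0.83, [0.539, 0.272, 0.095])]
dark_coupon [(0.6, [0.452, -0.15, 0.041])]
wrist 353.0058854842503 353.0058854842503 319.39437994247425 241.26836012217007 [0.00613948 0.         0.         0.         0.        ] [ 0.20939534 -0.59522878  0.38579483] [-1.71703634e+01  3.19321161e-02  1.16705145e+02]
reference_mid []
sample_mid [(0.63, [0.42, -0.337, 0.017])]
tray [(0.6, [0.428, -0.352, 0.006])]
polariscope []
stage_top []
dark_coupon []
1.05
```

View pics/scene0.png

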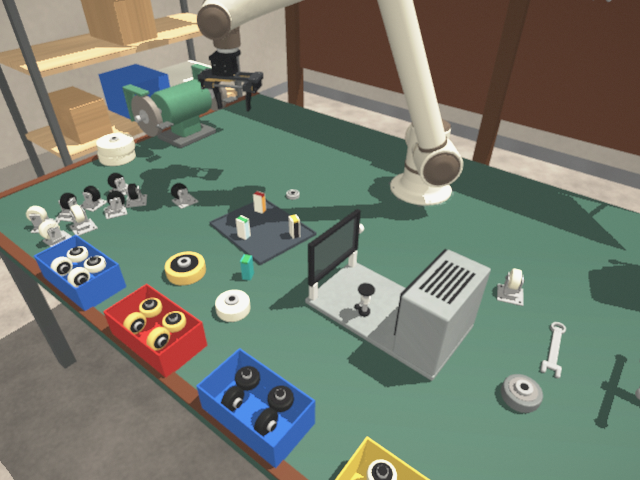

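View pics/side0.png

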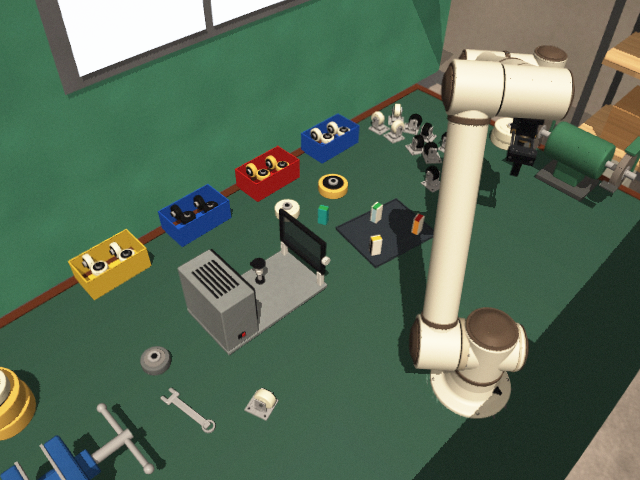

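View pics/wrist0.png

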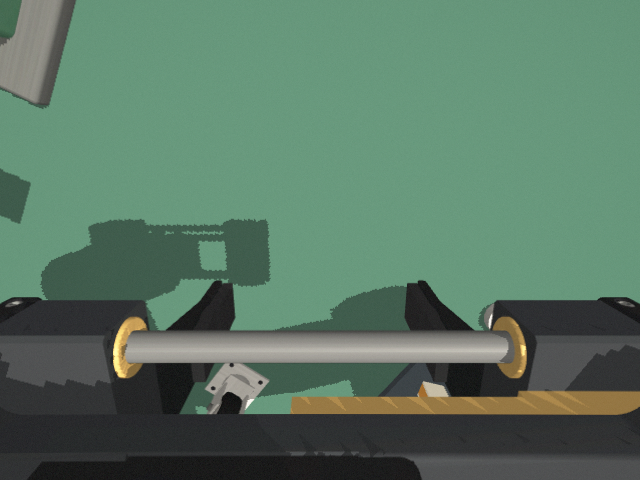

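The reference is the pale block with the green top at scene (243,228). The turquoise block at (247,267) is a look-alike outside the tray. The amber coupon with the red top is at (260,203) and the dark one with the yellow top at (294,227). Next I'll take wrist views from above for accurate poses.

```bash
cat > h.py <<'E'
import numpy as np, cv2
from scipy.spatial.transform import Rotation as R
from workcell import env
def rot(o): return R.from_euler('xyz',o,degrees=True).as_matrix()
def cam(f): 
    return dict(K=np.array([[f['fx'],0,f['cx']],[0,f['fy'],f['cy']],[0,0,1.]]),D=np.array(f['D'],float),p=np.array(f['position'],float),R=rot(f['orientation']))
def proj(c,X):
    P=(np.atleast_2d(X)-c['p'])@c['R']; P=P*[1,-1,-1]
    return cv2.projectPoints(P.reshape(-1,1,3),np.zeros(3),np.zeros(3),c['K'],c['D'])[0].reshape(-1,2)
def ray(c,uv):
    q=cv2.undistortPoints(np.array(uv,float).reshape(-1,1,2),c['K'],c['D']).reshape(-1,2)
    d=np.c_[q[:,0],-q[:,1],-np.ones(len(q))]@c['R'].T
    return d
def onz(c,uv,z):
    d=ray(c,uv); return c['p']+d*((z-c['p'][2])/d[:,2:])
def shot(n,fn):
    import pickle
    f=env.grab_frame(n); cv2.imwrite(f'pics/{fn}.png',f['image']); pickle.dump(f,open(f'pics/{fn}.pkl','wb')); return f
def load(fn):
    import pickle
    return pickle.load(open(f'pics/{fn}.pkl','rb'))
def camoff():
    f=load('w0'); s=load_s(); return f,s
E
python3 - <<'E'
from h import *
s=env.read_state(); f=shot('wrist','w0'); c=cam(f)
Rt=rot(s['tool_rot']); o=Rt.T@(c['p']-s['position']); print('cam in tool',o)
for name,xy in(('tray',(0.5,-0.24)),('pol',(0.57,0.28))):
  for yaw in range(-180,180,30):
    ori=[-90,0,yaw]; p=np.array([*xy,0.45])-rot(ori)@o
    q=env.inverse_kinematics(p,ori); print(name,yaw,p.round(3),None if q is None else np.round(q))
E
```

```text
cam in tool [-0.08089875 -0.16321938 -0.00080992]
tray -180 [ 0.419 -0.241  0.287] [-11.   6. -12.   0. -72. 101.]
tray -150 [ 0.43  -0.281  0.287] [-15.   9.  -9.   0. -73. 135.]
tray -120 [ 0.46  -0.31   0.287] [-17.  13.  -3.   0. -74. 167.]
tray -90 [ 0.501 -0.321  0.287] [ -17.   17.    2.    0.  -75. -163.]
tray -60 [ 0.541 -0.31   0.287] [ -15.   20.    6.   -0.  -77. -135.]
tray -30 [ 0.57  -0.28   0.287] [ -12.   21.    8.   -0.  -77. -108.]
tray 0 [ 0.581 -0.239  0.287] [ -8.  20.   7.  -0. -77. -82.]
tray 30 [ 0.57  -0.199  0.287] [ -4.  18.   3.   0. -76. -56.]
tray 60 [ 0.54  -0.17   0.287] [ -1.  14.  -2.   0. -74. -29.]
tray 90 [ 0.499 -0.159  0.287] [  0.  10.  -7.   0. -73.  -0.]
tray 120 [ 0.459 -0.17   0.287] [ -1.   6. -12.   0. -72.  31.]
tray 150 [ 0.43  -0.2    0.287] [ -5.   5. -13.   0. -72.  65.]
pol -180 [0.489 0.279 0.287] [ 46.  14.  -2.   0. -74.  44.]
pol -150 [0.5   0.239 0.287] [ 42.  13.  -3.   0. -74.  78.]
pol -120 [0.53  0.21  0.287] [ 38.  14.  -1.   0. -74. 112.]
pol -90 [0.571 0.199 0.287] [ 35.  18.   4.   0. -76. 145.]
pol -60 [0.611 0.21  0.287] [ 33.  22.  10.   0. -78. 177.]
pol -30 [0.64  0.24  0.287] [  34.   26.   16.    0.  -80. -154.]
pol 0 [0.651 0.281 0.287] [  36.   29.   21.   -0.  -82. -126.]
pol 30 [0.64  0.321 0.287] [  40.   30.   22.   -0.  -82. -100.]
pol 60 [0.61  0.35  0.287] [ 43.  28.  20.   0. -81. -73.]
pol 90 [0.569 0.361 0.287] [ 46.  25.  14.   0. -79. -46.]
pol 120 [0.529 0.35  0.287] [ 48.  21.   8.   0. -77. -18.]
pol 150 [0.5   0.32  0.287] [ 48.  17.   2.   0. -75.  12.]
```

```bash
python3 - <<'E'
from h import *
o=np.array([-0.0809,-0.1632,-0.0008])
for n,xy,z,yaw in(('tr1',(0.49,-0.24),0.45,60),('po1',(0.57,0.28),0.50,60)):
    ori=[-90,0,yaw]; p=np.array([*xy,z])-rot(ori)@o
    env.goto(p,ori); env.dwell(0.2); f=shot('wrist',n)
    print(n,env.read_state()['clock'])
E
```

```text
tr1 3.05
po1 5.2083
```

View pics/tr1.png

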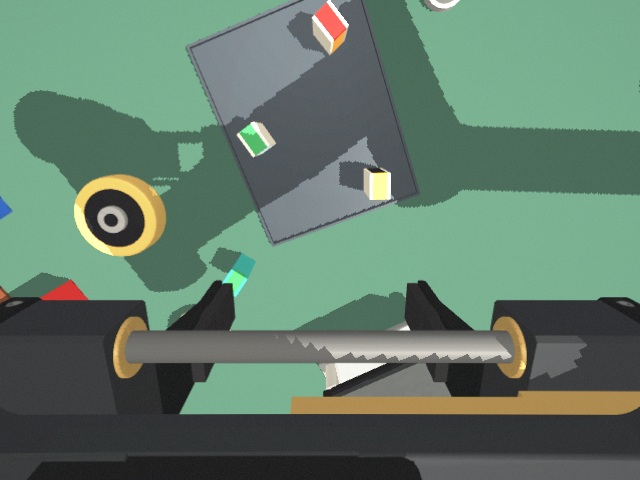

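View pics/po1.png

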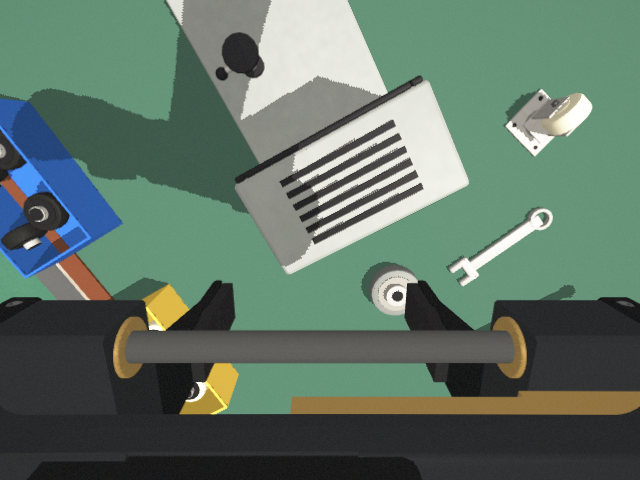

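```bash
python3 - <<'E'
from h import *
a=cv2.imread('pics/tr1.png'); b=cv2.imread('pics/po1.png')
c1=cv2.resize(a[105:165,225:285],(400,400),interpolation=cv2.INTER_CUBIC)
c2=cv2.resize(a[0:60,300:360],(400,400),interpolation=cv2.INTER_CUBIC)
cv2.imwrite('pics/c1.png',np.hstack([c1,c2]))
cv2.imwrite('pics/c2.png',cv2.resize(b[0:200,160:430],None,fx=2.9,fy=2.9,interpolation=cv2.INTER_CUBIC))
c=cam(load('po1')); print('stage',onz(c,[[239,52]],0.095)); e=onz(c,[[237,181],[420,80]],0.186);print(e, np.linalg.norm(e[0]-e[1]))
d=e[1]-e[0]; print(np.degrees(np.arctan2(d[1],d[0])))
c=cam(load('tr1'))
# blobs of caps
for n,lo,hi in(('green',(40,140,60),(80,255,255)),('red',(0,120,80),(12,255,255))):
    hsv=cv2.cvtColor(a,cv2.COLOR_BGR2HSV); m=cv2.inRange(hsv,lo,hi); 
    k,l,st,ce=cv2.connectedComponentsWithStats(m)
    for i in range(1,k):
        if st[i,4]>80: print(n,st[i],ce[i],onz(c,[ce[i]],0.064))
E
```

```text
stage [[0.6023984  0.16879271 0.095     ]]
[[0.65401695 0.27752414 0.186     ]
 [0.47898281 0.28449584 0.186     ]] 0.17517293544462476
177.71908621913863
green [245 133  21  21 147] [254.14285714 142.13605442] [[ 0.5539745  -0.26720558  0.064     ]]
red [315   3  31  38 540] [330.23703704  21.20925926] [[ 0.42973302 -0.32386844  0.064     ]]
red [ 40 280  48  20 543] [ 65.10497238 292.52117864] [[ 0.84403924 -0.23528062  0.064     ]]
red [  0 287  11  16  95] [  3.22105263 295.41052632] [[ 0.91006955 -0.26933811  0.064     ]]
```

View pics/c1.png

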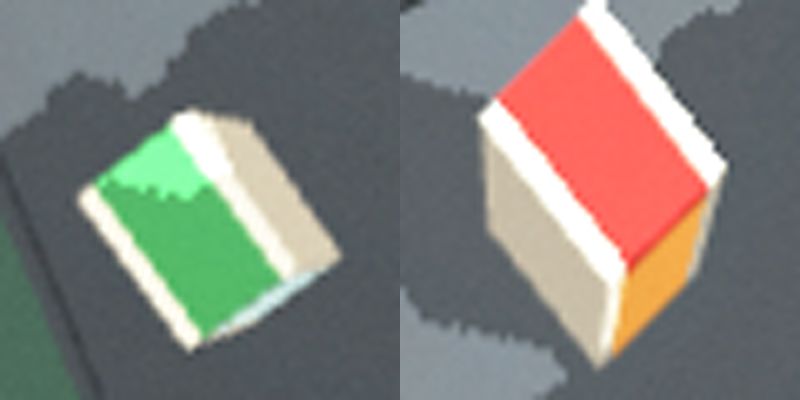

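View pics/c2.png

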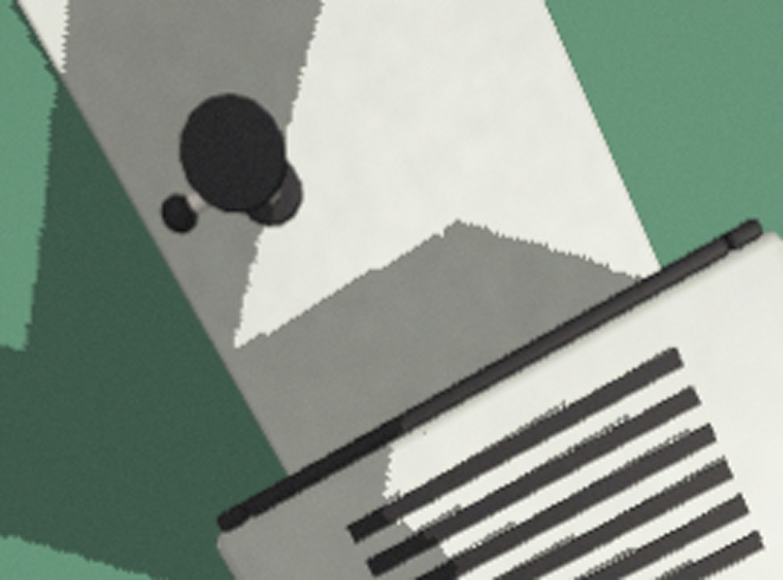

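```bash
cat >> h.py <<'E'
def box(x,y,z0,yaw,w=.022,d=.028,h=.060):
    p=np.array([[i*w/2,j*d/2,k*h] for i in(-1,1) for j in(-1,1) for k in(0,1)])
    return p@rot([0,0,yaw]).T+[x,y,z0]
def hullmask(c,X,S=8,roi=None):
    x0,y0,x1,y1=roi; u=(proj(c,X)-[x0,y0]+0.5)*S
    m=np.zeros(((y1-y0)*S,(x1-x0)*S),np.uint8); cv2.fillConvexPoly(m,cv2.convexHull(np.round(u).astype(np.int32)),1); return m
def fit(c,img,roi,xy,yaws,z0=0.004,thr=150,sat=90):
    from scipy.optimize import minimize
    x0,y0,x1,y1=roi; S=8
    cr=img[y0:y1,x0:x1]; hsv=cv2.cvtColor(cr,cv2.COLOR_BGR2HSV)
    m=((hsv[...,2]>thr)|((hsv[...,1]>sat)&(hsv[...,2]>100))).astype(np.uint8)
    k,l,st,ce=cv2.connectedComponentsWithStats(m); i=1+np.argmax(st[1:,4]); m=(l==i).astype(np.uint8)
    M=cv2.resize(m*255,None,fx=S,fy=S,interpolation=cv2.INTER_LINEAR)>127
    def cost(q):
        H=hullmask(c,box(q[0]/1e3,q[1]/1e3,z0,q[2]),S,roi)>0
        return 1-(H&M).sum()/(H|M).sum()
    best=min((minimize(cost,[xy[0]*1e3,xy[1]*1e3,y],method='Nelder-Mead',options=dict(initial_simplex=[[xy[0]*1e3,xy[1]*1e3,y],[xy[0]*1e3+8,xy[1]*1e3,y],[xy[0]*1e3,xy[1]*1e3+8,y],[xy[0]*1e3,xy[1]*1e3,y+12]])) for y in yaws),key=lambda r:r.fun)
    return best.x,1-best.fun,m
E
cat > a.py <<'E'
from h import *
f=load('tr1');c=cam(f);a=f['image'];o=a.copy()
big=cv2.resize(a,None,fx=6,fy=6,interpolation=cv2.INTER_CUBIC)
for n,roi,xy in(('ref',(228,110,285,165),(.554,-.267)),('sam',(305,0,360,62),(.43,-.324))):
    q,i,m=fit(c,a,roi,xy,range(-90,90,20)); print(n,q.round(2),round(i,3),m.sum())
    X=box(q[0]/1e3,q[1]/1e3,.004,q[2]); u=((proj(c,X)+.5)*6).round().astype(int)
    for s in range(8):
        for b in(1,2,4):
            if not s&b: cv2.line(big,u[s],u[s|b],(255,0,255) if b!=4 else (255,255,0),1)
    x0,y0,_,_=roi; globals()[n]=big[y0*6:(y0+64)*6,x0*6:(x0+64)*6].copy()
cv2.imwrite('pics/fit1.png',np.hstack([ref,sam]))
# polariscope
f=load('po1');c=cam(f);S=2.9
def P(u): return (np.array(u)+0.0)/S+[160,0]
L=onz(c,P([[70,85],[285,465]]),.018);Rr=onz(c,P([[550,12],[658,265]]),.018)
for e in(L,Rr): d=e[1]-e[0];print('edge',e.round(4).tolist(),np.degrees(np.arctan2(d[1],d[0]))-90)
d=L[1]-L[0];d/=np.linalg.norm(d);print('width',np.cross(d[:2],(Rr[0]-L[0])[:2]))
b=cv2.resize(f['image'][0:200,160:430],None,fx=S,fy=S,interpolation=cv2.INTER_CUBIC)
t=np.linspace(0,2*np.pi,60)
for cx,cy,col in((.6024,.1688,(0,0,255)),):
    X=np.c_[cx+.019*np.cos(t),cy+.019*np.sin(t),0*t+.095]; u=((proj(c,X)-[160,0]+.5)*S).round().astype(int)
    cv2.polylines(b,[u],True,col,1)
cv2.imwrite('pics/fit2.png',b[60:260,100:400].repeat(2,0).repeat(2,1))
E
python3 a.py
```

```text
ref [ 553.93 -270.63    4.98] 0.965 840
sam [ 429.5  -324.89   10.52] 0.783 1575
edge [[0.652, 0.0946, 0.018], [0.6589, 0.2685, 0.018]] -2.303619573518901
edge [[0.4671, 0.1715, 0.018], [0.472, 0.2786, 0.018]] -2.6472032201386213
width 0.18784068586826577a.py:17: DeprecationWarning: Arrays of 2-dimensional vectors are deprecated. Use arrays of 3-dimensional vectors instead. (deprecated in NumPy 2.0)
  d=L[1]-L[0];d/=np.linalg.norm(d);print('width',np.cross(d[:2],(Rr[0]-L[0])[:2]))
```

```bash
sleep 3
```

```text
(no output)
```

View pics/fit1.png

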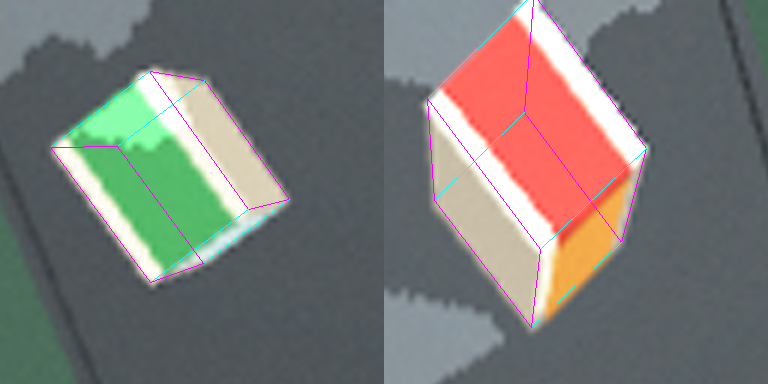

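View pics/fit2.png

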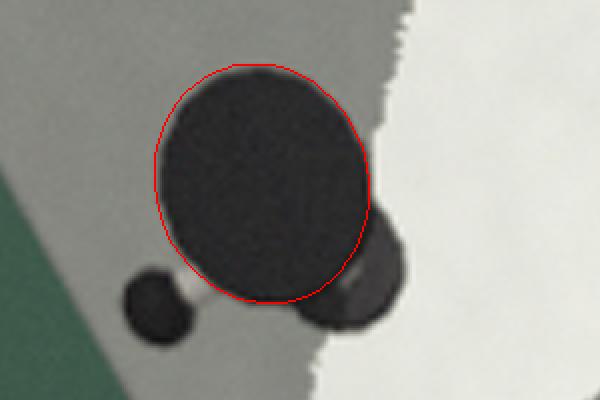

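```bash
cat > g.py <<'E'
from h import *
def st(t):
    s=env.read_state(); print(t,round(s['clock'],2),s['position'].round(4),s['tool_rot'].round(2),'F',np.round(s['force'],2),'op',round(s['opening'],3)); return s
E
python3 - <<'E'
from g import *
x,y,yaw=.5539,-.2706,95.0
ori=[-90,0,yaw]
env.goto([x,y,.15],ori); env.gripper_to(0.65,15)
env.dwell(.2); shot('wrist','pre'); st('above')
env.move_straight([x,y,.030],rate=.12)
env.move_straight([x,y,.017],rate=.05); st('down')
env.gripper_to(0.0,15); st('grip'); shot('scene','gr1'); shot('side','gr1s')
E
python3 -c "
import cv2,numpy as np
a=cv2.imread('pics/gr1.png')[150:290,170:340];b=cv2.imread('pics/gr1s.png')[150:290,320:490]
cv2.imwrite('pics/gr1c.png',cv2.resize(np.hstack([a,b]),(790,325),interpolation=cv2.INTER_CUBIC))"
```

```text
above 8.59 [ 0.5539 -0.2706  0.15  ] [-90.   0.  95.] F [-0.11 -0.39 -0.29] op 0.65
down 10.15 [ 0.5536 -0.2706  0.0166] [-8.995e+01 -1.000e-02  9.500e+01] F [ 0.12 -0.36 -0.14] op 0.646
grip 10.83 [ 0.5539 -0.2706  0.0171] [-90.   0.  95.] F [ 1.1  -0.1   0.14] op 0.253
```

View pics/gr1c.png

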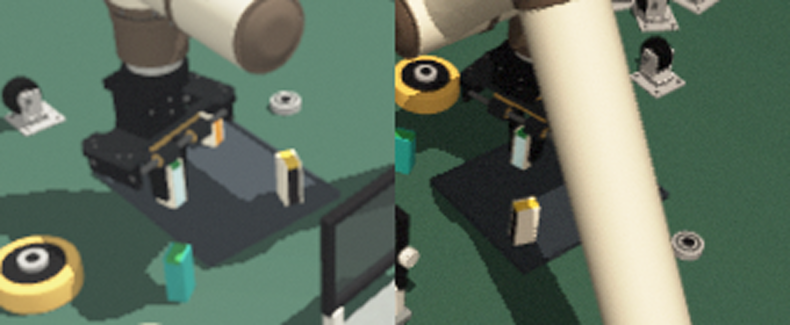

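The opening of 0.253 means 22 mm, so the jaws are across the frosted faces of the green-capped coupon. I'll lift it and place it.

```bash
python3 - <<'E'
from g import *
env.move_straight([.5539,-.2706,.30],rate=.15); st('up')
X=[.6024,.1688]; ori=[-90,0,87.6]
env.goto([*X,.30],ori); env.dwell(.2); st('over')
shot('scene','ov'); shot('side','ovs')
env.move_straight([*X,.125],rate=.12); env.dwell(.2); st('low')
shot('scene','low'); shot('side','lows')
E
python3 -c "
import cv2,numpy as np
a=cv2.imread('pics/low.png')[170:370,280:500];b=cv2.imread('pics/lows.png')[170:370,160:380]
cv2.imwrite('pics/lowc.png',cv2.resize(np.hstack([a,b]),(792,360),interpolation=cv2.INTER_CUBIC))"
```

```text
up 12.97 [ 0.5536 -0.2705  0.2991] [-8.991e+01 -4.000e-02  9.500e+01] F [-0.58  0.13 -0.51] op 0.249
over 14.79 [0.6026 0.1678 0.3001] [-90.     0.    87.51] F [ 0.51  0.04 -1.  ] op 0.253
low 16.7 [0.6026 0.1689 0.1255] [-9.005e+01 -3.000e-02  8.760e+01] F [ 0.02 -0.76  0.11] op 0.251
```

View pics/lowc.png

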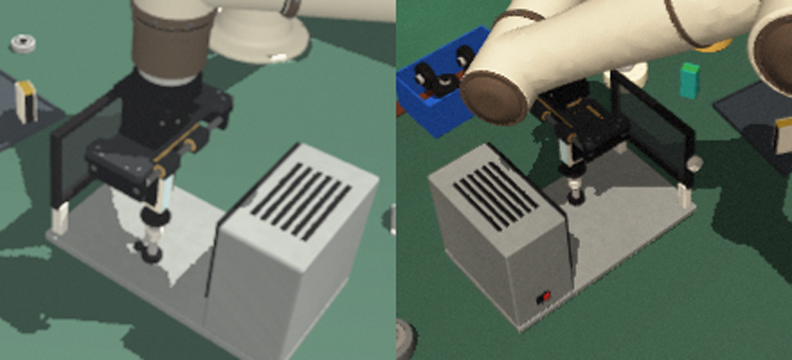

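```bash
python3 - <<'E'
from g import *
out=[]
t=np.linspace(0,2*np.pi,60)
for n,(x0,y0) in(('low',(335,240)),('lows',(225,210))):
    f=load(n);c=cam(f);S=8;b=cv2.resize(f['image'][y0:y0+70,x0:x0+49*1],None,fx=S,fy=S,interpolation=cv2.INTER_CUBIC)
    X=np.c_[.6024+.019*np.cos(t),.1688+.019*np.sin(t),0*t+.095]; u=((proj(c,X)-[x0,y0]+.5)*S).round().astype(int); cv2.polylines(b,[u],True,(0,0,255),1)
    u=((proj(c,box(.6025,.1688,.1125,-2.4))-[x0,y0]+.5)*S).round().astype(int)
    for s in range(8):
        for k in(1,2,4):
            if not s&k: cv2.line(b,u[s],u[s|k],(255,0,255),1)
    out.append(b)
cv2.imwrite('pics/lowz.png',np.hstack(out))
E
```

```text
(no output)
```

View pics/lowz.png

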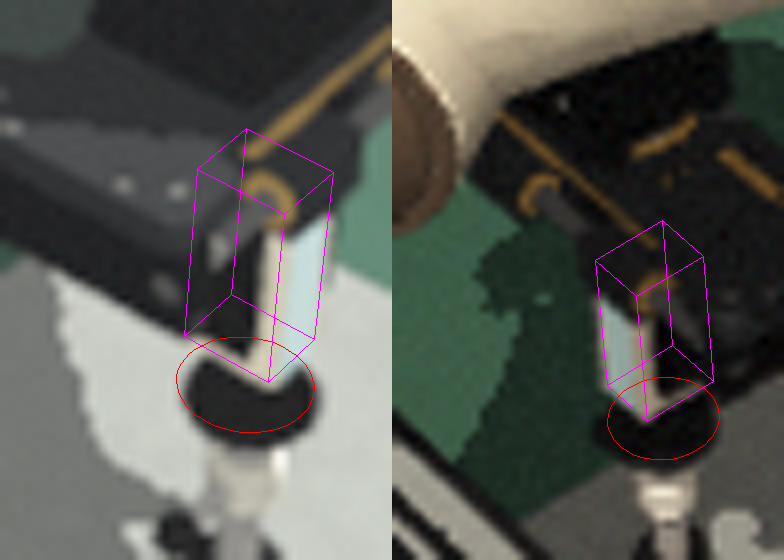

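```bash
cat > s.py <<'E'
from g import *
from scipy.optimize import minimize
t=np.linspace(0,2*np.pi,80); S=8
def cyl(x,y): return np.vstack([np.c_[x+.019*np.cos(t),y+.019*np.sin(t),0*t+z] for z in(.089,.095)])
ov=[]
D=[]
for n,im,(x0,y0,x1,y1),mx in(('low','pics/scene0.png',(350,275,385,310),None),('lows','pics/side0.png',(242,250,277,285),None),('po1','pics/po1.png',(210,20,270,90),None)):
    c=cam(load(n)); I=cv2.imread(im)[y0:y1,x0:x1]; B=cv2.resize(I,None,fx=S,fy=S,interpolation=cv2.INTER_CUBIC)
    M=cv2.GaussianBlur(B,(0,0),2).max(2)<75
    def cost(q,mm=False):
        H=np.zeros(M.shape,np.uint8); u=(proj(c,cyl(*(q/1e3)))-[x0,y0]+.5)*S
        cv2.fillConvexPoly(H,cv2.convexHull(u.round().astype(np.int32)),1); H=H>0
        # only reward edges: count mask inside minus unmasked inside, ignore lower bits (pillar)
        ring=cv2.dilate(H.astype(np.uint8),np.ones((33,33)))>0
        return (H&~M).sum()/H.sum()+ (ring&~H&M).sum()/H.sum()
    r=min((minimize(cost,np.array(s,float),method='Nelder-Mead',options=dict(initial_simplex=np.array([s,[s[0]+4,s[1]],[s[0],s[1]+4]],float))) for s in([602,169],[605,172],[600,166])),key=lambda r:r.fun)
    print(n,r.x.round(2),r.fun)
    u=(proj(c,cyl(*(r.x/1e3)))-[x0,y0]+.5)*S
    cv2.polylines(B,[cv2.convexHull(u.round().astype(np.int32))],True,(0,0,255),1); ov.append(cv2.resize(B,(260,260)))
cv2.imwrite('pics/st.png',np.hstack(ov))
E
python3 s.py
```

```text
low [601.82 169.28] 0.26146063863420804
lows [602.59 171.1 ] 0.09288990825688073
po1 [601.98 170.03] 0.09927497213839392
```

```bash
sleep 2
```

```text
(no output)
```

View pics/st.png

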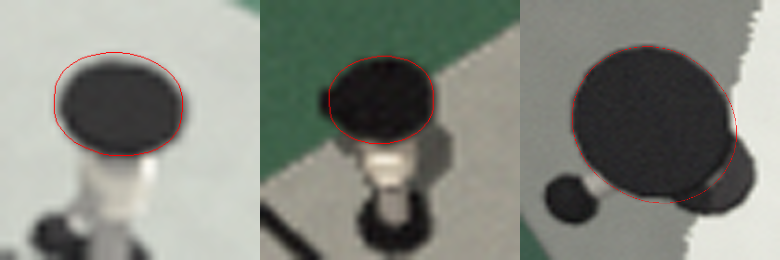

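The three views agree that the stage is at about (0.602, 0.170). Setting the coupon down.

```bash
python3 - <<'E'
from g import *
X=[.6023,.1698]
env.move_straight([*X,.114],rate=.06); env.dwell(.3); st('a')
hit=env.move_straight([*X,.1065],rate=.012,force_limit=2.0); st(('touch',hit))
shot('scene','pl0')
env.gripper_to(0.45); env.dwell(.3); st('rel')
shot('scene','pl1'); shot('side','pl1s')
env.move_straight([*X,.30],rate=.15); st('up')
shot('scene','pl2'); shot('side','pl2s')
E
python3 - <<'E'
from g import *
out=[]
t=np.linspace(0,2*np.pi,60)
for n,(x0,y0) in(('pl2',(335,240)),('pl2s',(225,210))):
    f=load(n);c=cam(f);S=8;b=cv2.resize(f['image'][y0:y0+70,x0:x0+49],None,fx=S,fy=S,interpolation=cv2.INTER_CUBIC)
    u=((proj(c,box(.6023,.1698,.095,-2.4))-[x0,y0]+.5)*S).round().astype(int)
    for s in range(8):
        for k in(1,2,4):
            if not s&k: cv2.line(b,u[s],u[s|k],(255,0,255),1)
    out.append(b)
cv2.imwrite('pics/plz.png',np.hstack(out))
E
```

```text
a 17.43 [0.6024 0.1699 0.1142] [-9.002e+01 -1.000e-02  8.760e+01] F [ 0.1  -0.43 -0.38] op 0.255
('touch', True) 17.94 [0.6023 0.1698 0.1081] [-8.999e+01  1.000e-02  8.761e+01] F [-0.03  0.18  3.61] op 0.251
rel 18.93 [0.6016 0.1695 0.1072] [-8.989e+01  5.000e-02  8.758e+01] F [-0.77  0.64  0.25] op 0.452
up 20.47 [0.6019 0.1697 0.2988] [-89.77   0.1   87.58] F [-0.37  0.71 -0.16] op 0.448
```

View pics/plz.png

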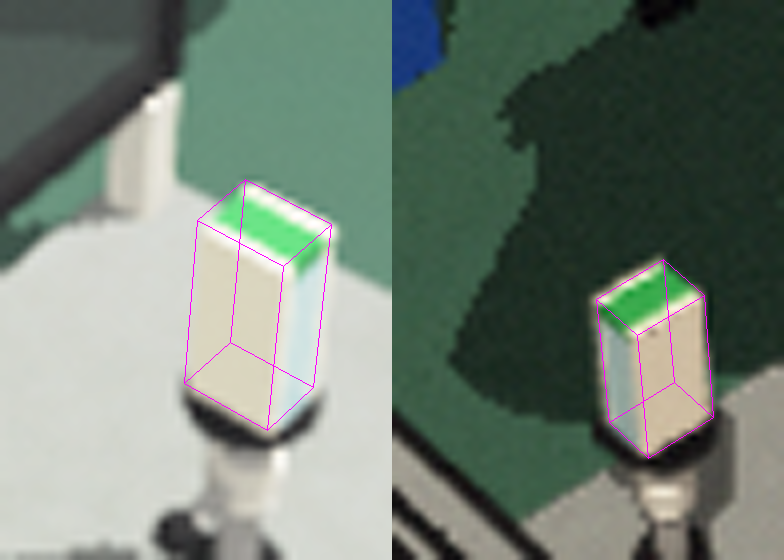

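```bash
python3 - <<'E'
from g import *
env.goto([.59,.26,.33],[-90,0,87.6]); env.dwell(.25); f=shot('wrist','pw'); st('w')
o=np.array([-0.0809,-0.1632,-0.0008]); ori=[-90,0,100.5]; p=np.array([.43,-.325,.42])-rot(ori)@o
env.goto(p,ori); env.gripper_to(0.65,15); env.dwell(.25); shot('wrist','sw'); st('s')
E
python3 - <<'E'
from g import *
def draw(n,B,circ=None,S=5,h=60,w=70):
    f=load(n);c=cam(f); u=proj(c,B).mean(0); x0,y0=max(0,int(u[0]-w/2)),max(0,int(u[1]-h/2))
    b=cv2.resize(f['image'][y0:y0+h,x0:x0+w],None,fx=S,fy=S,interpolation=cv2.INTER_CUBIC)
    u=((proj(c,B)-[x0,y0]+.5)*S).round().astype(int)
    for s in range(8):
        for k in(1,2,4):
            if not s&k: cv2.line(b,u[s],u[s|k],(255,0,255),1)
    if circ is not None: cv2.polylines(b,[((proj(c,circ)-[x0,y0]+.5)*S).round().astype(int)],True,(0,0,255),1)
    return b
t=np.linspace(0,6.28,60)
a=draw('pw',box(.6023,.1698,.095,-2.4),np.c_[.6023+.019*np.cos(t),.1698+.019*np.sin(t),0*t+.095],h=110,w=110,S=3.6)
b=draw('sw',box(.4295,-.3249,.004,10.5),h=110,w=110,S=3.6)
cv2.imwrite('pics/chk.png',np.hstack([a,b]))
f=load('sw');c=cam(f);u=proj(c,[[.4295,-.3249,.034]])[0].astype(int);print(u)
roi=(u[0]-45,u[1]-45,u[0]+45,u[1]+45)
q,i,m=fit(c,f['image'],roi,(.4295,-.3249),(0,10,20)); print(q,i)
E
```

```text
w 21.33 [0.5901 0.259  0.3297] [-8.997e+01  3.000e-02  8.752e+01] F [ 0.74 -0.13  1.36] op 0.447
s 24.23 [ 0.4144 -0.2456  0.2568] [-90.    0.  100.5] F [0.07 0.09 0.79] op 0.654
[319 133]
[ 429.74594602 -324.3243178    12.27371796] 0.29042690815006467
```

View pics/chk.png

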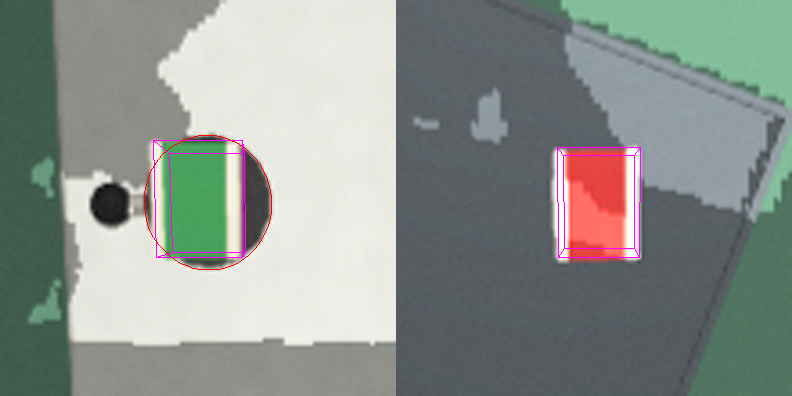

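Both overlays match within about 1 mm: the reference is centred on the plate, and the red-topped amber coupon is where I estimated. Gripping the amber coupon.

```bash
python3 - <<'E'
from g import *
x,y=.4295,-.3249; ori=[-90,0,100.5]
env.goto([x,y,.15],ori); env.dwell(.1)
env.move_straight([x,y,.030],rate=.12); env.move_straight([x,y,.017],rate=.05); st('down')
env.gripper_to(0.0,18); s=st('grip')
if abs(s['opening']-.253)<.02:
    env.move_straight([x,y,.31],rate=.15); st('up'); 
    X=[.5224,.1731]; ori=[-90,0,87.6]
    env.goto([*X,.31],ori); env.dwell(.2); st('over')
    env.move_straight([*X,.19],rate=.12); env.dwell(.2); st('mid'); shot('scene','h0'); shot('side','h0s')
E
python3 -c "
import cv2,numpy as np
a=cv2.imread('pics/h0.png')[170:370,280:500];b=cv2.imread('pics/h0s.png')[170:370,160:380]
cv2.imwrite('pics/h0c.png',cv2.resize(np.hstack([a,b]),(792,360),interpolation=cv2.INTER_CUBIC))"
```

```text
down 26.48 [ 0.4292 -0.3248  0.0166] [-8.995e+01 -3.000e-02  1.005e+02] F [ 0.12 -0.05  1.19] op 0.656
grip 27.17 [ 0.4295 -0.3249  0.0171] [-90.    0.  100.5] F [-0.11 -0.44  0.62] op 0.253
up 29.27 [ 0.4292 -0.3247  0.3092] [-8.992e+01 -6.000e-02  1.005e+02] F [ 0.22  0.62 -0.51] op 0.254
over 31.31 [0.5226 0.1724 0.3101] [-90.     0.    87.53] F [-0.43 -0.51 -0.36] op 0.254
mid 32.66 [0.5227 0.1733 0.1907] [-9.007e+01 -5.000e-02  8.760e+01] F [-0.84 -0.4  -0.74] op 0.253
```

View pics/h0c.png

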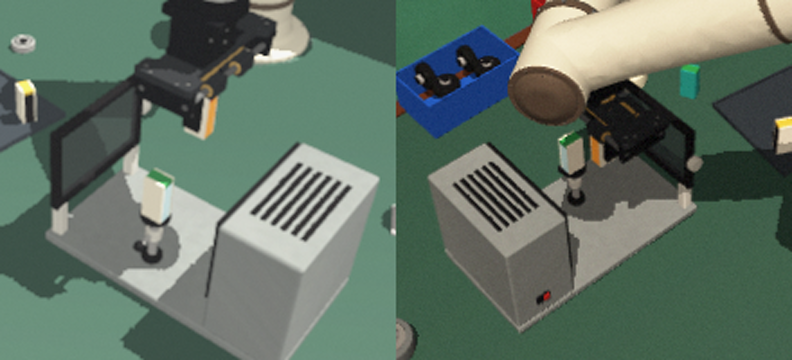

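The amber coupon is held upright beside the reference with nothing in the way. Lowering it to the beam height.

```bash
python3 - <<'E'
from g import *
hit=env.move_straight([.5224,.1731,.1082],rate=.06,force_limit=8); env.dwell(.6); st(hit)
shot('scene','h1'); shot('side','h1s')
out=[]
for n,(x0,y0) in(('h1',(325,220)),('h1s',(225,200))):
    f=load(n);c=cam(f);S=5.6;b=cv2.resize(f['image'][y0:y0+95,x0:x0+70],None,fx=S,fy=S,interpolation=cv2.INTER_CUBIC)
    for B in(box(.6023,.1698,.095,-2.4),box(.5224,.1731,.095,-2.4)):
      u=((proj(c,B)-[x0,y0]+.5)*S).round().astype(int)
      for s in range(8):
        for k in(1,2,4):
            if not s&k: cv2.line(b,u[s],u[s|k],(255,0,255),1)
    out.append(b)
cv2.imwrite('pics/h1z.png',np.hstack(out))
E
```

```text
False 34.88 [0.5224 0.1731 0.1082] [-90.    0.   87.6] F [ 0.49  0.49 -0.37] op 0.254
```

View pics/h1z.png

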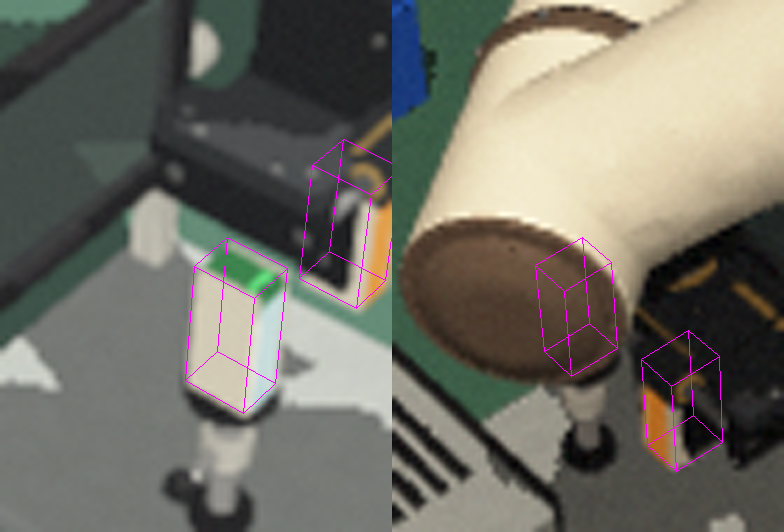

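Both coupons match their target outlines and the tool shows no contact force, so I'm handing the job in.

```bash
python3 - <<'E'
from g import *
st('final'); env.close_job()
E
```

```text
final 34.98 [0.5224 0.1731 0.1082] [-90.    0.   87.6] F [ 0.76 -0.73 -0.84] op 0.25
the job is handed in; nothing more can be done
```

The green-capped reference is standing on the stage, let go, and the arm is still holding the red-capped amber coupon in the middle of the free half of the field. I handed the job in at 35 s of the 64 s allowed; it gives no verdict.

- **Reference:** it touched down at the height I predicted (tool at 0.108 m). Before the amber coupon was brought in, the wrist, scene and side views showed it upright, square and centred on the plate to about 1–2 mm.
- **Amber coupon:** the target was (0.522, 0.173, 0.125) m, with a beam yaw of about −2.4°. Both fixed cameras show it within about 1–2 mm of its target outline. Tool forces stayed around 1 N.
- **Grip:** both grasps closed to 22 mm, which is the distance across the frosted faces.
- **Weaker checks:**
    - The silhouette fit of the amber coupon scored low because of a poor mask, so I relied on the overlay drawings instead.
    - My stage-centre estimates from the three cameras differed by about 2 mm.
    - In the last side view the arm hid the reference, so its final position was confirmed only from the scene camera.
- **Bystanders:** I didn't measure them at the end, but the arm stayed clear of them and of the turquoise look-alike.

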